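# Close the seedling case's vent

## Task

Close the vent of the seedling case on the ledge: push the blue knob with the fingers along its L-shaped slot to the corner, then around the corner and fully home to the end by the ring of air holes, so that its disc covers them. Only push it, do not lift the knob out of its slot, and leave everything else where it is.

Things in the scene. Friction and masses are not known exactly. Their poses are not given: they have to be found in the camera images.
- case: seedling case, fixed: green tray, clear sides, flat wooden lid 200 (x) by 260 (y) mm, 24 mm thick, its top 99 mm above the ledge. Origin under its centre on the ledge. The L-shaped slot is 15 mm wide, dark inside: long leg 90 mm along the case's +y, from (-30,-50) to the corner (-30,40), then short leg 50 mm along +x to the end (20,40) (centre line, mm, case axes). Turned up to 75 degrees either way
- vent_knob: vent knob, loose in the slot, 0.2 kg, light friction, no spring: 12 mm steel pin reaching 20 mm down into the slot (1.5 mm play all round), aluminium disc 52 mm wide, 6 mm thick on the lid, blue round post 26 mm wide rising 36 mm above the disc. Origin on its axis at the disc's underside, level with the lid's top. Starts within 25 mm of the slot's start
- slot_start (a point): start of the long leg: where the knob's origin lies when at the blind end there, at the height of the lid's top; axes as the case's
- slot_corner (a point): corner of the slot's centre line, at the height of the lid's top; axes as the case's
- slot_end (a point): end of the short leg, ringed by seven dark 8 mm air holes at 18 mm from it: where the knob's origin lies when the vent is closed, at the height of the lid's top; axes as the case's
- pots_left: stack of three nested terracotta pots, 152 mm wide, 210 mm tall, on the robot's left; origin under its centre
- pots_right: the same stack of pots on the robot's right; origin under its centre
- funnel: red plastic funnel standing mouth down, 104 mm wide, 115 mm tall; origin under its centre
- tag_holder: aluminium plant tag holder, bar 40 by 100 by 14 mm with four upright tags up to 72 mm high; origin under its centre
- bowl: small blue ceramic bowl, 110 mm wide, 45 mm tall; origin under its centre
- feed_bottle: grey push dispenser bottle, 68 mm wide, 175 mm tall; origin under its centre
- clothes_peg: wooden clothes peg 74 by 10 by 13 mm lying loose on the lid's corner farthest from the slot (near 70,-85 mm in the case's axes), along the case's y; origin under its centre
Not all that is in view belongs to the job. Leave any green look-alike of the vent_knob alone.

How it is judged:
By the outcome, as a careful person would: the job done as asked, in the order asked, and still so for the second after the job is handed in, with the robot touching nothing.
It also fails if it takes over 40 s, if anything falls off the work surface, if the arm or the gripper's body presses on something with over 40 N, if the wrist force passes 120 N, or if a joint passes its speed limit or range.

## Robot

A 6-joint arm with a two-finger parallel gripper is mounted at the origin on the work surface. World frame = base frame: x ahead of the robot, y to its left, z up, the work surface at z = 0. Lengths are in mm, angles in rad, forces in N, time in s.
With the tool pointing down it reaches from about 275 to 825 mm from the base axis. Payload 5.2 kg.
Tool frame: the origin (TCP) lies at the very end of the fingers, on their centre line; the grasp point (between the pads) lies 19 mm behind it; z points along the fingers, y is the line along which they close (so a half turn about z gives the same grasp; the last joint's range is limited). The gripper opens to 93 mm and grips with 3 to 60 N. Pads are 15 mm wide; open, the fingers measure 128 mm over their backs; the gripper's body (75 mm by 188 mm) begins 65 mm behind the grasp point.
Start: joints at [1.055, 0.259, 1.535, -0, 1.348, -0.203], TCP at [169.226, 523.323, 218.653] pointing down, gripper open.
Joint ranges: [-3.14, 3.14], [-0.91, 2.08], [0.19, 2.58], [-1.22, 4.36], [0.22, 2.71], [-3.12, 3.12]. Speed limits (rad/s): [2.57, 2.57, 3.14, 3.14, 3.14, 3.14].

## Interface

Orientations are given as [roll, pitch, yaw] about the fixed x, y, z axes, in that order (R = Rz(yaw) Ry(pitch) Rx(roll)).
In Python, from bench import robot gives the robot as it stands. The module is installed in compiled form; this text tells all that it offers. Calls block until the motion is done:
- robot.move_ptp(position, orientation): joint-space move of the TCP to a pose.
- robot.move_linear(position, ori=None, speed=150, f_stop=None): straight line of the TCP; ori=None keeps the orientation; speed is the mean speed in mm/s. With f_stop (N) it stops when the force on the tool has changed by that much, and returns True; else False.
- robot.move_j(angles): joint-space move.
- robot.move_gripper(opening): opening from 0.0 (shut) to 1.0 (fully open); the grip force is fixed at half the most; returns when the fingers have stopped.
- robot.sleep(seconds).
- robot.inverse_kinematics(position, orientation): joint angles nearest the present ones, or None.
- robot.get_image(name): name is "side" or "top"; returns a dict with "img" (420x560x3 uint8, blue, green, red), "fovy" (degrees; the focal length in pixels is half the picture's height over the tangent of half this angle, whatever the lens; pixels are square), "cx", "cy" (the principal point, pixels), "k1" (the pictures are not rectified: a ray, as slopes to the right and down, at radius r is drawn at 1 + k1 r^2 times it, then the intrinsics apply), "eye" and "orientation" of the camera in the world. Camera axes: x right, y down, z forward; pixel columns grow to the right and rows downward; lengths in mm; the calibration is good to about 2 mm. A picture is of the moment at which its call begins. There is no depth.
A pose or a line that the arm cannot do raises robot.MotionError and nothing moves.
- robot.hand_in(): hands the job in; it is judged then, once.
Readings, each from a call of its own:
- robot.current_t(): time.
- robot.current_qpos(): joint angles.
- robot.current_joint_vel(): joint speeds.
- robot.current_joint_efforts(): joint torques, N m.
- robot.current_tcp_pos(): TCP position.
- robot.current_eef_rot(): TCP orientation.
- robot.current_contact_force(): force on the tool from outside, world axes, zero at the start.
- robot.current_ft_torque(): the same for the moment, N m.
- robot.current_gripper_width(): opening from 0.0 (shut) to 1.0 (fully open).
- robot.current_finger_force(): force on a finger pad.
Only numpy, scipy, OpenCV 4.12 (cv2) and the standard library are available. Lean on these libraries where they do the work, as an engineer would, in place of code of your own. Each camera call takes 0.05 s, during which the arm holds its last target. There are 200 camera calls.

## Working session

There is one attempt and no reset: what is moved stays moved. The work goes in short steps, each a Python script; the robot and the scene stay as the last script left them, time stands still between calls to the robot, and variables do not carry over. Pictures are saved under pics/ and viewed, at most 10 in all, crops included, and the job is handed in when it is done.

```bash
mkdir -p pics; python3 - <<'E'
from bench import robot
import cv2
for n in("top","side"):
    d=robot.get_image(n); cv2.imwrite(f"pics/{n}0.png",d["img"]); print({k:v for k,v in d.items() if k!="img"})
print(robot.current_t())
E
```

```text
{'fovy': 46.88902162742312, 'cx': 280.5393825988376, 'cy': 212.6151564713587, 'k1': -0.04167002584377941, 'eye': array([ 302.31065493,   -1.6928764 , 1567.56689777]), 'orientation': array([-3.00598130e+00,  2.70727459e-03, -1.59893735e+00])}
{'fovy': 42.90275395781585, 'cx': 282.2986878585275, 'cy': 210.97011648677525, 'k1': 0.05767702382338546, 'eye': array([-178.02245087, -988.99209784, 1887.25159944]), 'orientation': array([-2.55320437,  0.01538439, -0.62089938])}
0.1
```

View pics/top0.png

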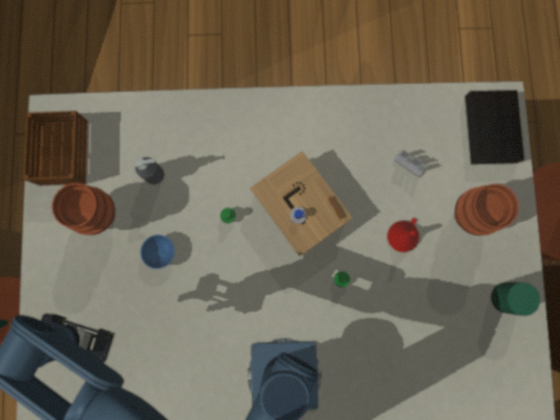

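View pics/side0.png

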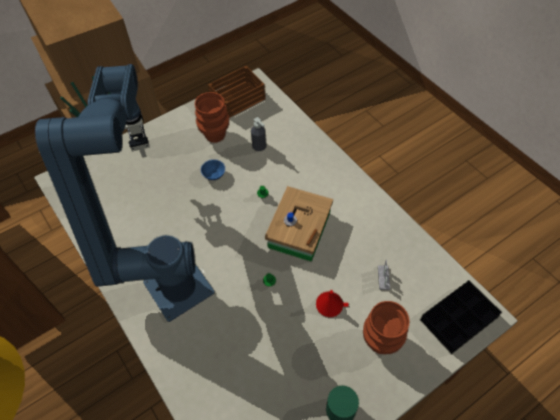

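The top view shows the lid with corners at about (303,153), (352,216), (301,254) and (250,187), and the knob at about (299,215). The holes are near (299,187) and the peg near (338,207). I'll zoom in on that area.

```bash
cat > h.py <<'E'
import numpy as np, cv2
from scipy.spatial.transform import Rotation as R
def K(d):
    f=d["img"].shape[0]/2/np.tan(np.radians(d["fovy"]/2)); return np.array([[f,0,d["cx"]],[0,f,d["cy"]],[0,0,1.]])
def dist(d): return np.array([d["k1"],0,0,0,0.])
def toworld(d,px,z):
    px=np.atleast_2d(np.float64(px))
    u=cv2.undistortPoints(px[:,None],K(d),dist(d))[:,0]
    r=np.c_[u,np.ones(len(u))]@R.from_euler("xyz",d["orientation"]).as_matrix().T
    return d["eye"]+r*((z-d["eye"][2])/r[:,2])[:,None]
def topx(d,P):
    M=R.from_euler("xyz",d["orientation"]).as_matrix().T; P=np.atleast_2d(np.float64(P))
    return cv2.projectPoints(P[:,None],cv2.Rodrigues(M)[0],-M@d["eye"],K(d),dist(d))[0][:,0]
E
python3 - <<'E'
from h import *
from bench import robot
d=robot.get_image("top"); im=d["img"]
c=toworld(d,[(303,153),(352,216),(301,254),(250,187)],99); print(c.round(1), np.linalg.norm(np.roll(c,-1,0)-c,axis=1))
hsv=cv2.cvtColor(im,cv2.COLOR_BGR2HSV)
m=cv2.inRange(hsv,(100,120,60),(130,255,255)); m[:190]=0;m[240:]=0;m[:,:280]=0;m[:,330:]=0
ys,xs=np.nonzero(m); print(len(xs),xs.mean(),ys.mean(),toworld(d,(xs.mean(),ys.mean()),135))
crop=cv2.resize(im[145:260,245:360],(595,595),interpolation=cv2.INTER_CUBIC); cv2.imwrite("pics/crop.png",crop)
E
```

```text
[[ 688.1  -78.6   99. ]
 [ 486.  -221.6   99. ]
 [ 374.6  -61.7   99. ]
 [ 585.1   88.6   99. ]] [247.53972348 194.90751965 258.63428287 196.29256084]
46 298.2391304347826 213.58695652173913 [[493.38282563 -56.04273228 135.        ]]
```

View pics/crop.png

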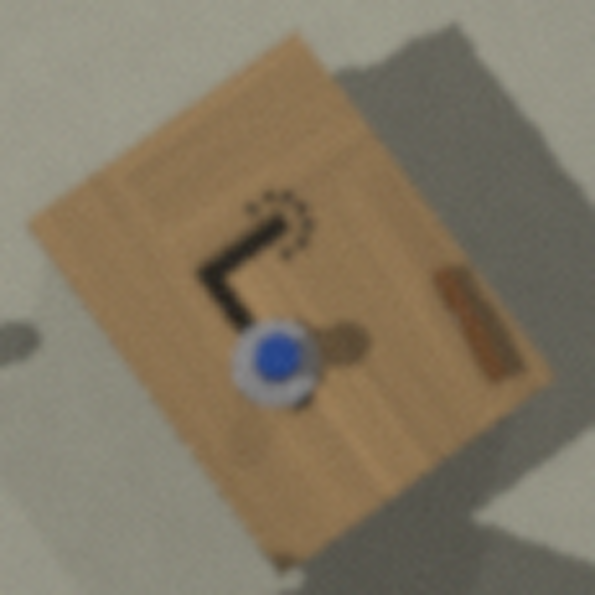

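The crop (×5.174, origin 245,145) puts the lid corners at (296,33), (553,378), (285,568) and (30,222). The slot corner is at about (210,272), the hole ring's centre at about (280,225), and the knob top at (278,356). Next I'll fit the case pose, check it against these points and approach.

```bash
cat >> h.py <<'E'
def fitcase(d):
    from scipy.optimize import least_squares
    mod=np.array([(100,130),(100,-130),(-100,-130),(-100,130),(-30,40),(20,40)],float)
    px=np.array([(296,33),(553,378),(285,568),(30,222),(210,272),(280,225)])/5.174+[245,145]
    w=toworld(d,px,99)[:,:2]
    f=lambda p:(mod@R.from_euler("z",p[2]).as_matrix()[:2,:2].T+p[:2]-w).ravel()
    s=least_squares(f,[530,-65,-.6],loss="soft_l1",f_scale=3); return s.x,f(s.x).reshape(-1,2)
E
python3 - <<'E'
from h import *
from bench import robot
d=robot.get_image("top")
p,r=fitcase(d); print(p.round(3)); print(r.round(1)); np.save("case.npy",p)
Rc=R.from_euler("z",p[2]).as_matrix()[:2,:2]
k=toworld(d,np.array([278,356])/5.174+[245,145],141)[0,:2]; kc=Rc.T@(k-p[:2]); print("knob case",kc)
W=lambda x,y,z:[*(Rc@[x,y]+p[:2]),z]
for a in(p[2]+np.pi/2,p[2]-np.pi/2):
    print(a,[np.round(robot.inverse_kinematics(W(*q),[np.pi,0,a]),2) for q in((-30,-90,200),(-30,-90,112),(-30,20,112),(-80,40,112),(-10,40,112))])
print(robot.current_eef_rot())
E
```

```text
[531.789 -67.726  -0.974]
[[ 2.2 -1.1]
 [ 0.8 -2.6]
 [-4.3  0.7]
 [ 0.9  1.9]
 [-0.9 -0.2]
 [-0.   0.9]]
knob case [-31.09282836 -27.11479986]
0.5969562441254364 [array([-0.46,  0.09,  1.79, -0.  ,  1.26,  0.52]), array([-0.46,  0.19,  1.91, -0.  ,  1.04,  0.52]), array([-0.27,  0.32,  1.72, -0.  ,  1.09,  0.7 ]), array([-0.17,  0.3 ,  1.75, -0.  ,  1.08,  0.8 ]), array([-0.27,  0.37,  1.66, -0.  ,  1.12,  0.71])]
-2.5446364094643568 [array([-0.46,  0.09,  1.79,  0.  ,  1.26, -2.63]), array([-0.46,  0.19,  1.91,  0.  ,  1.04, -2.63]), array([-0.27,  0.32,  1.72,  0.  ,  1.09, -2.44]), array([-0.17,  0.3 ,  1.75,  0.  ,  1.08, -2.34]), array([-0.27,  0.37,  1.66,  0.  ,  1.12, -2.43])]
[-3.14050427e+00 -2.51521238e-04  2.82880957e+00]
```

The fit agrees with the slot to about 1 mm. The knob comes out at (-31,-27), on the slot and within 25 mm of its start. I'll go and push the long leg.

```bash
cat >> h.py <<'E'
from bench import robot
p=np.load("case.npy"); Rc=R.from_euler("z",p[2]).as_matrix()[:2,:2]
W=lambda x,y,z=113:[*(Rc@[x,y]+p[:2]),z]
def tc(): 
    t=np.array(robot.current_tcp_pos()); return (Rc.T@(t[:2]-p[:2])).round(1),t[2].round(1)
def crop(n):
    d=robot.get_image("top"); cv2.imwrite(n,cv2.resize(d["img"][145:260,245:360],(595,595),interpolation=cv2.INTER_CUBIC)); return d
E
python3 - <<'E'
from h import *
o=[np.pi,0,p[2]+np.pi/2]
robot.move_gripper(0.0)
robot.move_ptp(W(-30,-78,230),o)
print(tc(),robot.current_t(),robot.current_gripper_width())
print(robot.move_linear(W(-30,-78),o,120,f_stop=10),tc(),robot.current_contact_force())
print(robot.move_linear(W(-30,10),o,60,f_stop=12),tc(),robot.current_contact_force())
print(robot.move_linear(W(-30,27),o,25,f_stop=12),tc(),robot.current_contact_force(),robot.current_t())
robot.move_linear(W(-30,5),o,80)
print(robot.move_linear(W(-82,5),o,120,f_stop=10),tc(),robot.current_t())
crop("pics/c2.png")
E
```

```text
(array([-30.5, -77.5]), np.float64(230.0)) 4.0417 0.0064708375826481755
False (array([-29.6, -77.7]), np.float64(113.6)) [ 0.07825874 -0.4614052   0.27283854]
False (array([-30.,  10.]), np.float64(113.0)) [-0.55977131 -0.33128793  0.57977918]
True (array([-30.2,  21. ]), np.float64(112.8)) [-1.86837733 -1.81453362  1.43998442] 7.3083
False (array([-82.1,   5.4]), np.float64(113.3)) 8.2333
```

View pics/c2.png

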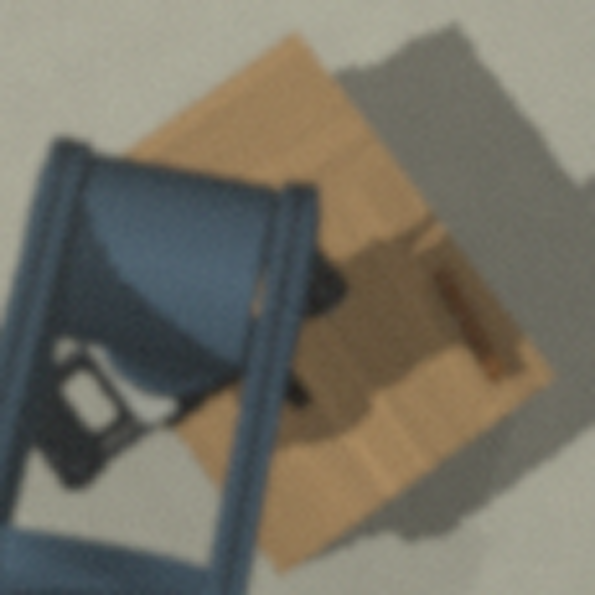

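The arm hides the knob in this picture. The push stopped hard at y = 21.0, which is where I predicted the corner wall (19.5 plus 1.5 play). Now the short leg.

```bash
python3 - <<'E'
from h import *
o=[np.pi,0,p[2]+np.pi/2]
print(robot.move_linear(W(-82,40),o,100,f_stop=10),tc())
print(robot.move_linear(W(-20,40),o,50,f_stop=12),tc(),robot.current_contact_force())
print(robot.move_linear(W(-3,40),o,20,f_stop=12),tc(),robot.current_contact_force(),robot.current_t())
robot.move_linear(W(-30,40),o,60)
robot.move_linear(W(-60,40,230),o,150)
robot.move_j([1.055,.259,1.535,0,1.348,-.203])
print(robot.current_t())
d=crop("pics/c3.png")
print(topx(d,[W(20,40,141)])*1, (topx(d,[W(20,40,141),W(20,40,105)])-[245,145])*5.174)
E
```

```text
False (array([-82. ,  39.9]), np.float64(112.6))
False (array([-19.9,  40.1]), np.float64(113.1)) [ 0.47371311 -0.08065765  0.3832071 ]
True (array([-6.5, 39.8]), np.float64(112.9)) [-1.01869413  2.19564526  1.75730821] 10.9167
14.6667
[[299.30506517 185.90968465]] [[280.9744072  211.66670839]
 [278.81061918 223.18336086]]
```

View pics/c3.png

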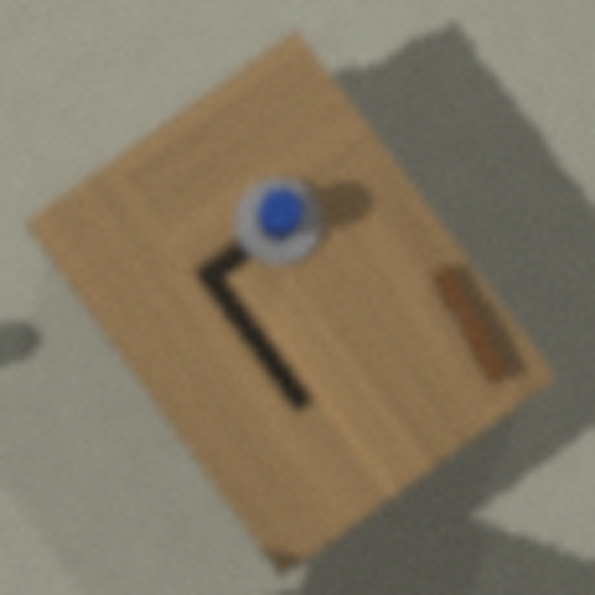

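The knob top is at about (281,212), against a predicted (281,212). The disc covers the holes and the peg hasn't moved.

```bash
python3 -c "
from bench import robot
print(robot.hand_in())"
```

```text
the job is handed in; nothing more can be done
None
```

The vent is closed: I pushed the knob along the slot, around the corner and home to its end, where its disc covers the air holes; the job was handed in at about 15 s and no verdict came back.

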